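Stopper the spice jar, mesh it into the mill and hold it down to run

ROBOT

A 6-joint arm with a two-finger parallel gripper is mounted at the origin on the work surface. World frame = base frame: x ahead of the robot, y to its left, z up, the work surface at z = 0. Lengths are in m, angles in rad, forces in N, time in s.
With the tool pointing down it reaches from about 0.375 to 0.9 m from the base axis. Payload 3.1 kg.
Tool frame: the origin (TCP) lies at the centre of the arm's flange, where the gripper is bolted on; the fingertips stand 182 mm ahead of it and the grasp point (between the pads) lies 164 mm ahead of it; z points along the fingers, y is the line along which they close (so a half turn about z gives the same grasp; the last joint's range is limited). The gripper opens to 87 mm and grips with 3 to 60 N. Pads are 19 mm wide; open, the fingers measure 117 mm over their backs; the gripper's body (75 mm by 190 mm) begins 51 mm behind the grasp point.
Start: joints at [1.036, 0.527, 1.433, -0, 1.181, -0.178], TCP at [0.218, 0.586, 0.405] pointing down, gripper open.
Joint ranges: [-3.08, 3.08], [-0.75, 2.2], [0.22, 2.44], [-1.43, 4.57], [0, 2.65], [-2.85, 2.85]. Speed limits (rad/s): [2.79, 2.79, 3.14, 3.14, 3.14, 3.14].

INTERFACE

Orientations are given as a unit quaternion [x, y, z, w].
In Python, from rig import * gives the robot as it stands.
- The arm moves only by the tool move_arm, never from a script. Its argument "commands" is a list that holds one entry, the list of rows, each a list of 6 numbers: the shift along the tool's x, y, z in units of 40 mm (1.0 is 40 mm), then the turn, a rotation vector about the tool's x, y, z in rad. A call has 1 to 12 rows; each row is the pose to reach, as a shift and turn from the pose commanded when the call began, along the tool's axes at that moment; what a row does not reach only later rows make up. A row lasts 1/8 s, in which the tool goes at most 62.5 mm and 10.7 degrees, less where a joint would pass 70% of its speed; a pose out of reach is approached as far as the arm can. A call with a gripper value outside its range is refused whole. "claw" is the closure, from -1 (fully open) to 1 (shut), so that 0 is half open, set as the call begins (left out, the last holds). The fingers move at their own pace and stop on an object; "squeeze" is the grip in N (left out, the last holds). Time passes only in rows, so rows that repeat a pose let the fingers close. It gives the time, the measured TCP pose, the force, the opening and the grip force at its end, in the units of the state.
- get_obs(): the state, without advancing time (a new reading comes with each control period).
- camera(name): name is "scene" or "top"; returns a dict with "pixels" (384x512x3 uint8, blue, green, red), "range_z" (384x512 float32, m along the optical axis (not along the pixel's ray), 0 where there is no reading), "camera_matrix" (3x3 intrinsics, pixels), "extrinsics" (4x4, takes a point from world to camera coordinates). Camera axes: x right, y up, looking along -z (the intrinsics and any distortion apply to the point x, -y, -z); pixel columns grow to the right and rows downward; lengths in m; the calibration is good to about 2 mm. A picture is of the moment at which its call begins.
- hand_in(): hands the job in; it is judged then, once.
The state is a dict: "time": time; "q": joint angles; "joint_velocities": joint speeds; "joint_torque": joint torques, N m; "position": TCP position; "tool_rot": TCP orientation; "ft_force": force on the tool from outside, world axes, zero at the start; "moment": the same for the moment, N m; "grip_width": finger opening in m; "grip_force": force on a finger pad.
Only numpy, scipy, OpenCV 4.12 (cv2) and the standard library are available. Lean on these libraries where they do the work, as an engineer would, in place of code of your own. Each camera call takes 0.05 s, during which the arm holds its last target. There are 200 camera calls.

TASK

Grind the cinnamon: put the orange stopper lid into the glass jar, then take the jar by its glass, set it upright into the red mill base, turning it until the ribs of its foot mesh with the slots, slide it home and press it fully down against the spring until its collar sits on the base. The mill runs only while it is pressed, so finish while still gripping the jar and pressing it down, without letting go. Keep the jar upright throughout and leave the other things on the worktop where they are.

Things in the scene. Friction and masses are not known exactly. Their poses are not given: they have to be found in the camera images.
- mill: motor base of the spice mill, fixed to the worktop: red, round, 110 mm across, 105 mm tall, upright. Origin under its centre, z up. Its top has a round well, 55 mm wide between 6 aluminium lands and 66 mm across the 6 black slots between them. With the jar fully home the jar's origin is 85 mm above this origin
- mill_mouth (a point): middle of the well's mouth, level with the top of the base (105 mm above the mill's origin)
- mill_slot (a point): mouth of the well's slot that lies along the mill's own +x axis, 30 mm from the well's middle, level with the top of the base. Six equal slots, one every 60 deg, each 11 mm wide or a little more, cut 24 mm deep
- run_ring (a joint): run switch: yellow sprung ring in the well, value in m pushed down; 0 at rest (its top 14 mm below the mouth), 0.006 when the jar is fully home. Preloaded: about 7 N to begin to move (more than the lidded jar weighs), 12.5 N at 6 mm; it springs back when the push ends
- jar: glass grinding jar with cinnamon bark in it, 95 mm tall, standing upright, 0.2 to 0.37 kg. Origin under the centre of its foot, z up. Black foot 52 mm across, 20 mm high, lower edge bevelled; black collar 66 mm across from 20 to 26 mm; glass body 60 mm across from 26 to 79 mm (grip here); open neck 56 mm outside, 50 mm inside, from 79 to 95 mm
- jar_mouth (a point): middle of the jar's mouth, level with its rim (95 mm above the jar's origin)
- jar_rib (a point): pointed lower end of the rib along the jar's own +x axis, 30 mm from the jar's axis, 5 mm above its underside. Six equal ribs on the foot, one every 60 deg, 63 mm across over them, 8 mm wide, 5 to 20 mm high. Meshed (1.5 mm play), the foot slides 14 mm down to the ring, then 6 mm more until the collar lands on the base; unmeshed, the points ride on the lands, foot only 5 mm down
- lid: stopper lid standing on its plug: grey tapered plug, 38 mm across at the bottom, 46 mm from 9 mm up, 13 mm deep; orange flange 56 mm across from 13 to 17 mm; orange round knob 18 mm across from 17 to 35 mm. Origin under the plug's centre, z up. Seated, the flange lies on the jar's rim, lid origin 82 mm above the jar's. About 50 g
- tin_a: round aluminium spice tin, 64 mm across, 36 mm tall, orange spice behind its clear window; origin under its centre
- tin_b: the same tin with dark brown spice
- tin_c: the same tin with yellow spice
- sugar_bowl: white porcelain sugar bowl with closed hinged lid, 88 mm across (116 mm over its two ears), 94 mm tall; origin under its centre
- glass_holder: copper-coloured tea glass holder with a handle and a glass in it, 62 mm across, 78 mm tall; origin under its centre
- clip: red plastic bag clip, 75 x 22 x 18 mm, lying flat; origin under its centre
- spoon: steel spoon 150 mm long, lying flat; origin under its middle
Not all that is in view belongs to the job. There is more than one size of the mill; the one meant has the size given above.

How it is judged:
On the way, in this order (a step that is already met when the one before it is completed fails the run):
1. the lid is seated in the mouth of the jar, before the jar goes into the mill (z of lid in the frame of jar between 0.079 and 0.0845 m and horizontal distance between lid and jar_mouth below 0.004 m and angle between the z axis of lid and the z axis of jar, either way round below 0.06 rad and z of jar in the frame of mill below 0.05 m), for 0.2 s.
2. the lidded jar stands upright in the mill with its splines meshed, down to the ring or lower (z of lid in the frame of jar between 0.079 and 0.0845 m and horizontal distance between lid and jar_mouth below 0.004 m and angle between the z axis of lid and the z axis of jar, either way round below 0.06 rad and horizontal distance between jar and mill below 0.004 m and angle between jar's own z axis and vertical below 0.06 rad and z of jar in the frame of mill below 0.093 m), for 0.2 s.
At the end, for the whole second after the job is handed in: The jar is upright (within 0.06 rad) and centred in the mill (4 mm), its splines meshed, pressed to within 2 mm of the base with the run ring down by more than 4 mm; the lid is seated in its mouth (within 3 mm in height, 4 mm sideways, 0.06 rad); the fingers still grip the jar (more than 3 N) (z of lid in the frame of jar between 0.079 and 0.0845 m and horizontal distance between lid and jar_mouth below 0.004 m and angle between the z axis of lid and the z axis of jar, either way round below 0.06 rad and horizontal distance between jar and mill below 0.004 m and angle between jar's own z axis and vertical below 0.06 rad and z of jar in the frame of mill below 0.087 m and value of joint run_ring above 0.004 m and contact force between the fingers and jar above 3 N); the arm keeps its last pose, push and grip.
It fails at once if the jar is tipped (more than 0.6 rad) (angle between jar's own z axis and vertical above 0.6 rad).
It fails at once if a tin, the sugar bowl, the glass holder, the clip or the spoon is moved more than 30 mm (distance of any of tin_a, tin_b, tin_c, sugar_bowl, glass_holder, clip, spoon from where it was at the start of the episode above 0.03 m).
It also fails if it takes over 56 s, if anything falls off the work surface, if the arm or the gripper's body presses on something with over 40 N, if the wrist force passes 120 N, or if a joint passes its speed limit or range.

## Working session

There is one attempt and no reset: what is moved stays moved. The work goes in short steps, Python scripts to look and compute and a tool call to move; the robot and the scene stay as the last step left them, time stands still between calls to the robot, and variables do not carry over. Pictures are saved under pics/ and viewed, at most 10 in all, crops included, and the job is handed in when it is done.

Besides the shell and the picture viewer there is one more tool, called by a JSON object that holds its "fn" and its "kwargs", one argument or row to a line. move_arm: Moves the arm, as the interface text tells. Its arguments: {"type":"object","properties":{"commands":{"type":"array","items":{"type":"array","items":{"type":"array","items":{"type":"number"}}}},"claw":{"type":"number"},"squeeze":{"type":"number"}},"required":["commands"]}

```bash
mkdir -p pics; cat > h.py <<'E'
from rig import *
import numpy as np, cv2
from scipy.spatial.transform import Rotation as R
def cloud(c):
    K=c["camera_matrix"];E=c["extrinsics"];z=c["range_z"]
    v,u=np.mgrid[:z.shape[0],:z.shape[1]]
    p=np.stack([(u-K[0,2])/K[0,0]*z,-(v-K[1,2])/K[1,1]*z,-z],-1)
    return (p-E[:3,3])@E[:3,:3]
def ray(c,u,v,h):
    K=c["camera_matrix"];E=c["extrinsics"]
    d=np.array([(u-K[0,2])/K[0,0],-(v-K[1,2])/K[1,1],-1])@E[:3,:3]
    o=-E[:3,:3].T@E[:3,3]
    return o+d*(h-o[2])/d[2]
def proj(c,p):
    q=c["extrinsics"][:3,:3]@np.array(p)+c["extrinsics"][:3,3];K=c["camera_matrix"]
    return K[0,0]*q[0]/-q[2]+K[0,2],K[1,1]*-q[1]/-q[2]+K[1,2]
def rel(p,yawy=None):
    """shift to TCP target p (world) in tool axes, units of 40mm"""
    o=get_obs();r=R.from_quat(o["tool_rot"])
    return r.inv().apply(np.array(p)-o["position"])/0.04
E
python3 - <<'E'
from h import *
import pickle
o=get_obs();print({k:np.round(v,3) for k,v in o.items()})
print(R.from_quat(o["tool_rot"]).as_matrix().round(3))
for n in("scene","top"):
    c=camera(n);pickle.dump(c,open(n+"0.pkl","wb"))
    cv2.imwrite(f"pics/{n}0.png",cv2.resize(c["pixels"],(800,600),interpolation=cv2.INTER_CUBIC))
    print(c["camera_matrix"],c["extrinsics"].round(3), (c["range_z"]==0).mean())
E
```

```text
{'time': np.float64(0.0), 'q': array([ 1.037,  0.528,  1.434, -0.   ,  1.181, -0.179]), 'joint_velocities': array([-0.   ,  0.001,  0.001,  0.001,  0.   ,  0.   ]), 'joint_torque': array([  0.   , -44.004, -17.66 ,   0.063,   0.058,  -0.   ]), 'position': array([0.218, 0.586, 0.404]), 'tool_rot': array([ 0.177,  0.984, -0.001, -0.   ]), 'ft_force': array([ 1.033, -0.128, -0.769]), 'moment': array([ 0.035, -0.039,  0.007]), 'grip_force': np.float64(0.0), 'grip_width': np.float64(0.087)}
[[-0.937  0.348 -0.001]
 [ 0.348  0.937 -0.002]
 [ 0.    -0.002 -1.   ]]
[[359.90663272   0.         251.86876599]
 [  0.         359.90663272 191.19367223]
 [  0.           0.           1.        ]] [[ 4.540e-01  8.910e-01 -1.000e-03 -2.800e-01]
 [-6.850e-01  3.490e-01  6.390e-01  3.020e-01]
 [ 5.700e-01 -2.890e-01  7.690e-01 -1.312e+00]
 [ 0.000e+00  0.000e+00  0.000e+00  1.000e+00]] 0.004002888997395833
[[411.27195      0.         255.11757246]
 [  0.         411.27195    190.3357905 ]
 [  0.           0.           1.        ]] [[-0.027 -1.     0.011  0.041]
 [ 0.998 -0.026  0.05  -0.524]
 [-0.05   0.013  0.999 -1.251]
 [ 0.     0.     0.     1.   ]] 0.004140218098958333
```

View pics/scene0.png

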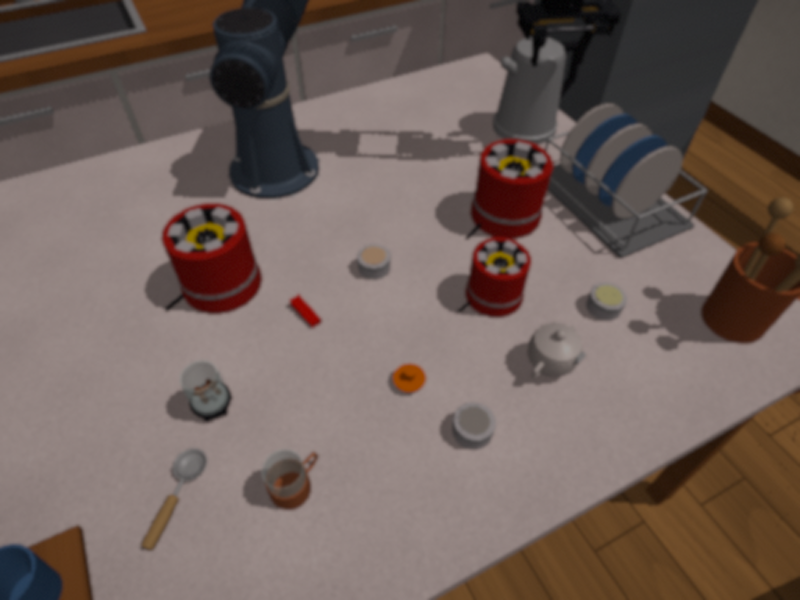

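View pics/top0.png

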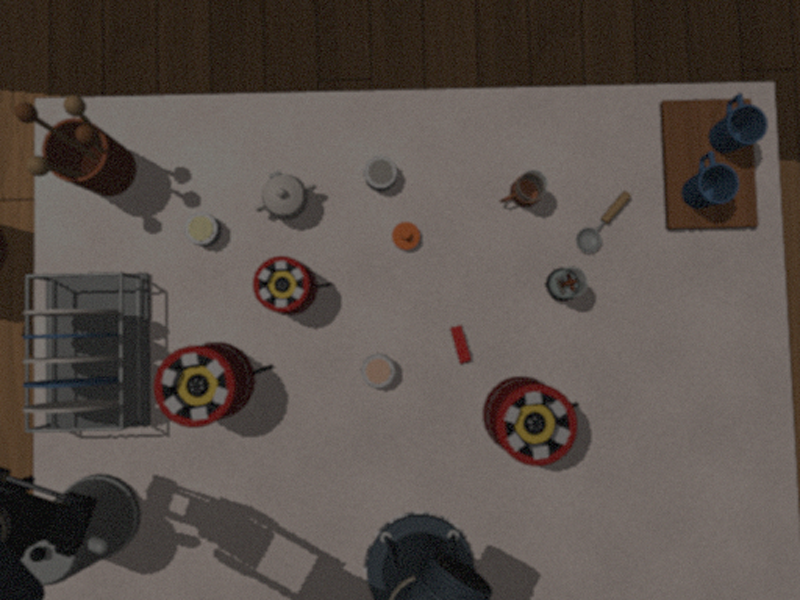

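The small mill is the 110 mm candidate: top view (283,285), about 58 px across, against about 90 px for the others. The lid is at (406,236) and the jar at (567,284) in the top view. I'll measure these and zoom in.

```bash
python3 - <<'E'
from h import *
import pickle
t=pickle.load(open("top0.pkl","rb"));s=pickle.load(open("scene0.pkl","rb"))
def crop(c,u,v,w=30):
    return cv2.resize(np.clip(c["pixels"][v-w:v+w,u-w:u+w]*1.8,0,255).astype(np.uint8),(390,290) if 0 else (290,290),interpolation=cv2.INTER_CUBIC)
f=1/1.5625
m=np.vstack([np.hstack([crop(t,int(567*f),int(284*f)),crop(s,int(208*f),int(392*f))]),np.hstack([crop(t,int(283*f),int(285*f)),crop(s,int(497*f),int(272*f))])])
cv2.imwrite("pics/m.png",m)
for n,c in(("top",t),("scene",s)):
    P=cloud(c);hsv=cv2.cvtColor(c["pixels"],cv2.COLOR_BGR2HSV);H,S,V=cv2.split(hsv)
    # lid
    mk=((H>5)&(H<16)&(S>200)&(V>90)).astype(np.uint8)
    k,l,st,ce=cv2.connectedComponentsWithStats(mk)
    for i in range(1,k):
        if st[i,4]>40: print(n,"orange",st[i],ce[i],ray(c,*ce[i],0.017).round(4),np.median(P[l==i],0).round(3))
    # mills: yellow
    mk=((H>20)&(H<34)&(S>180)&(V>80)).astype(np.uint8)
    k,l,st,ce=cv2.connectedComponentsWithStats(mk)
    for i in range(1,k):
        if st[i,4]>25:
            print(n,"yellow",st[i],ce[i].round(1),ray(c,*ce[i],0.091).round(4),np.median(P[l==i],0).round(3))
            q=np.median(P[l==i],0)[:2]
            sel=(np.hypot(*(P[...,:2]-q).transpose(2,0,1))<0.1)&(P[...,2]>0.05)
            print("   top z",np.percentile(P[sel][:,2],[50,90,97]).round(3), "extent",np.ptp(P[sel][:,:2],axis=0).round(3))
E
```

```text
scene orange [252 234  19  17 244] [261.33606557 241.63114754] [0.6524 0.0098 0.017 ] [0.655 0.008 0.017]
scene yellow [319 100  20  12  85] [328.9 103.8] [0.328  0.4311 0.091 ] [0.36  0.407 0.124]
   top z [0.128 0.145 0.146] extent [0.143 0.145]
scene yellow [120 142  24  18 145] [130.9 148.6] [ 0.2421 -0.203   0.091 ] [ 0.279 -0.204  0.125]
   top z [0.13  0.144 0.145] extent [0.145 0.143]
scene yellow [311 161  18   9  78] [320.1 164.8] [0.5463 0.2498 0.091 ] [0.545 0.254 0.09 ]
   top z [0.097 0.105 0.106] extent [0.103 0.103]
```

View pics/m.png

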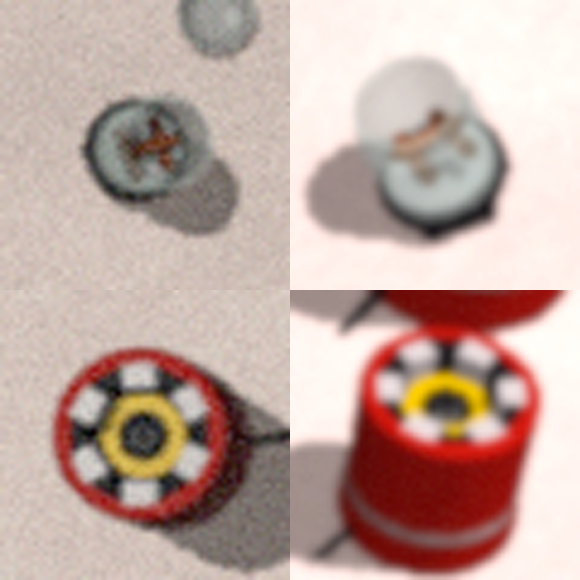

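Mosaic: the small mill is 105 mm tall, so it is the right one. Its slots and lands are clear in the top view. In the scene crop, two jar ribs stick out under the collar at about crop (432,232) and (488,210).

```bash
cat >> h.py <<'E'
def rect(c,x0,y0,h,half=0.06,s=0.0005):
    n=int(2*half/s);g=(np.arange(n)-n/2)*s
    X,Y=np.meshgrid(x0+g,y0+g,indexing="xy")
    p=np.stack([X,Y,np.full_like(X,h)],-1)@c["extrinsics"][:3,:3].T+c["extrinsics"][:3,3];K=c["camera_matrix"]
    u=K[0,0]*p[...,0]/-p[...,2]+K[0,2];v=K[1,1]*p[...,1]/p[...,2]+K[1,2]
    return cv2.remap(c["pixels"],u.astype(np.float32),v.astype(np.float32),cv2.INTER_LINEAR)
def slotphase(c,x,y,h,r0,r1):
    a=np.deg2rad(np.arange(0,360,1));rr=np.arange(r0,r1,0.0005)
    I=rect(c,x,y,h).astype(float).sum(2)
    u=(np.cos(a)[:,None]*rr)/0.0005+I.shape[1]/2;v=(np.sin(a)[:,None]*rr)/0.0005+I.shape[0]/2
    f=cv2.remap(I.astype(np.float32),u.astype(np.float32),v.astype(np.float32),1).mean(1)
    F=(f*np.exp(-6j*a)).sum()
    # dark at angle: f ~ cos(6a+phi), min
    return np.rad2deg((-np.angle(F)+0)/-6+np.pi/6)%60, abs(F)/f.sum()
E
python3 - <<'E'
from h import *
import pickle
t=pickle.load(open("top0.pkl","rb"));s=pickle.load(open("scene0.pkl","rb"))
ims=[]
for c in(t,s):
    x,y=0.546,0.252
    H,S,V=cv2.split(cv2.cvtColor(c["pixels"],cv2.COLOR_BGR2HSV))
    P=cloud(c)
    sel=(np.hypot(P[...,0]-x,P[...,1]-y)<0.07)&(P[...,2]>0.099)&(P[...,2]<.11)
    pts=P[sel][:,:2].astype(np.float32);e=cv2.minEnclosingCircle(pts);print("rim circ",e,len(pts))
    # white lands centroid
    W=cv2.cvtColor(rect(c,x,y,.105),cv2.COLOR_BGR2HSV);n=len(W)
    g=(np.arange(n)-n/2)*.0005
    red=((W[...,0]<8)|(W[...,0]>172))&(W[...,1]>150)
    # inner boundary of red ring: non-red blob holding centre
    k,l,st,ce=cv2.connectedComponentsWithStats((~red).astype(np.uint8),connectivity=4)
    i=l[n//2,n//2-40];d=ce[i]*.0005-n/2*.0005;print("inner disc",d+[x,y],2*np.sqrt(st[i,4]/np.pi)*.0005,st[i,:4]*.0005)
    cx,cy=d+[x,y]
    print("slot deg",slotphase(c,cx,cy,.105,.029,.033))
    ims.append(cv2.resize(rect(c,cx,cy,.105),(290,290)))
# lid in top
H,S,V=cv2.split(cv2.cvtColor(t["pixels"],cv2.COLOR_BGR2HSV))
mk=((H>4)&(H<18)&(S>170)).astype(np.uint8);k,l,st,ce=cv2.connectedComponentsWithStats(mk)
for i in range(1,k):
    if st[i,4]>80:print(st[i],ce[i],ray(t,*ce[i],.017).round(4))
j=ray(t,567/1.5625-2,284/1.5625+1,.026);print("jar",j)
ims2=[cv2.resize(rect(c,j[0],j[1],h),(290,290)) for c,h in((t,.026),(s,.012))]
cv2.imwrite("pics/r.png",np.clip(np.vstack([np.hstack(ims),np.hstack(ims2)])*1.8,0,255).astype(np.uint8))
E
```

```text
rim circ ((0.5515354871749878, 0.24187500774860382), 0.05232501029968262) 697
inner disc [0.54590196 0.25551394] 0.12441243842743052 [0.   0.   0.12 0.12]
slot deg (np.float64(4.734049865782909), np.float64(0.08198769003481059))
rim circ ((0.555774450302124, 0.24128586053848267), 0.05220537632703781) 609
inner disc [0.54799024 0.25104913] 0.11319279808658299 [0.   0.   0.12 0.12]
slot deg (np.float64(33.11066624546829), np.float64(0.04006597311276326))
[252 143  16  16 169] [259.33727811 150.63905325] [0.6467 0.0106 0.017 ]
jar [ 0.53889089 -0.29657889  0.026     ]
```

View pics/r.png

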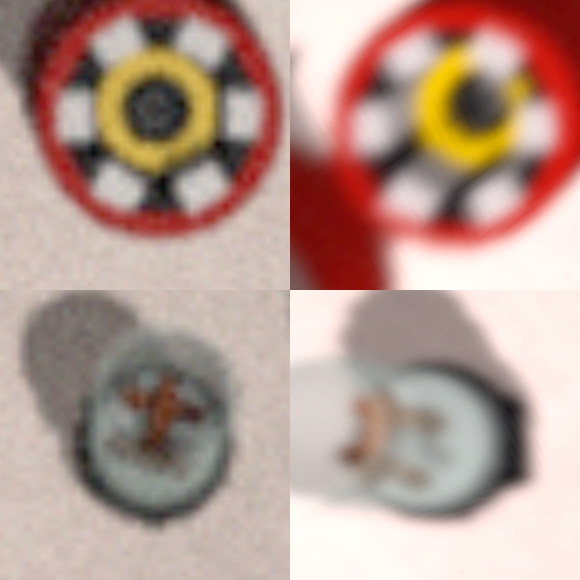

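Rectified views (0.41 mm/px): mill slots lie at about 30° mod 60 in world. The jar's ribs at (525,405) and (525,480) sit at about ±30°, so the two are nearly aligned. Next I'll refine the centres.

```bash
cat >> h.py <<'E'
from scipy.optimize import least_squares
def fitc(p,r=None):
    f=(lambda a:np.hypot(p[:,0]-a[0],p[:,1]-a[1])-(r or a[2]))
    s=least_squares(f,[*p.mean(0),r or .03],loss="soft_l1",f_scale=.001);return s.x
def mill(c,x,y):
    for _ in range(3):
        W=rect(c,x,y,.105);n=len(W);Hs=cv2.cvtColor(W,cv2.COLOR_BGR2HSV)
        g=(np.arange(n)-n/2)*.0005;X,Y=np.meshgrid(g,g);r=np.hypot(X,Y)
        V=Hs[...,2].astype(float);wh=(Hs[...,1]<70)&(r<.042)&(V>0.7*np.percentile(V[(r<.042)&(Hs[...,1]<70)],90))
        k,l,st,ce=cv2.connectedComponentsWithStats(wh.astype(np.uint8))
        p=np.array([ce[i]*.0005-n/2*.0005+[x,y] for i in range(1,k) if st[i,4]>150])
        q=fitc(p);x,y=q[:2]
    a=np.rad2deg(np.arctan2(p[:,1]-y,p[:,0]-x));ph=np.rad2deg(np.angle(np.exp(6j*np.deg2rad(a)).mean()))/6+30
    return x,y,q[2],len(p),ph%60
def jar(c,x,y,z0=0.,side=None):
    W=rect(c,x,y,z0+.024,.05);n=len(W);V=cv2.cvtColor(W,cv2.COLOR_BGR2GRAY).astype(float)
    return W,V
E
python3 - <<'E'
from h import *
import pickle
t=pickle.load(open("top0.pkl","rb"));s=pickle.load(open("scene0.pkl","rb"))
for c in(t,s):
    print("mill",np.round(mill(c,.5536,.2416),4))
    x,y=.543,-.294
    for _ in range(2):
        cam=-c["extrinsics"][:3,:3].T@c["extrinsics"][:3,3]
        base=np.arctan2(cam[1]-y,cam[0]-x)
        I=cv2.cvtColor(rect(c,x,y,.024),cv2.COLOR_BGR2GRAY).astype(np.float32)
        A=base+np.deg2rad(np.arange(-85,86,3));rr=np.arange(.022,.046,.0005)
        u=(np.cos(A)[:,None]*rr)/.0005+len(I)/2;v=(np.sin(A)[:,None]*rr)/.0005+len(I)/2
        f=cv2.GaussianBlur(cv2.remap(I,u.astype(np.float32),v.astype(np.float32),1),(5,1),0)
        e=rr[np.argmax(np.gradient(f,axis=1),axis=1)]
        p=np.stack([x+np.cos(A)*e,y+np.sin(A)*e],1);q=fitc(p,.033);
        print("jar",q[:2].round(4),"base",np.rad2deg(base).round(),(np.hypot(*(p-q[:2]).T)*1e3).round(1)[::4]);x,y=q[:2]
    # ribs: outline at z=.01
    I=cv2.cvtColor(rect(c,x,y,.009),cv2.COLOR_BGR2GRAY).astype(np.float32)
    f=cv2.GaussianBlur(cv2.remap(I,u.astype(np.float32),v.astype(np.float32),1),(5,1),0)
    print([(int(np.rad2deg(a)),round(1e3*z,1)) for a,z in zip(A,rr[np.argmax(np.gradient(f,axis=1),axis=1)])])
E
```

```text
mill [ 0.5519  0.243   0.0345  6.     29.7917]
jar [ 0.542  -0.2936] base 104.0 [33.3 34.2 33.  33.3 33.6 31.8 34.1 31.9 33.3 32.6 33.5 33.5 34.5 33.
 33.1]
jar [ 0.542  -0.2937] base 103.0 [33.5 33.5 32.6 33.1 33.6 32.1 34.6 32.1 32.1 32.6 33.1 34.1 34.6 33.
 33. ]
[(18, np.float64(34.0)), (21, np.float64(34.5)), (24, np.float64(32.5)), (27, np.float64(32.0)), (30, np.float64(32.0)), (33, np.float64(31.5)), (36, np.float64(31.5)), (39, np.float64(31.5)), (42, np.float64(31.5)), (45, np.float64(31.5)), (48, np.float64(31.0)), (51, np.float64(31.0)), (54, np.float64(30.5)), (57, np.float64(32.0)), (60, np.float64(30.5)), (63, np.float64(31.0)), (66, np.float64(29.5)), (69, np.float64(29.0)), (72, np.float64(29.0)), (75, np.float64(29.0)), (78, np.float64(29.0)), (81, np.float64(31.0)), (84, np.float64(30.5)), (87, np.float64(31.0)), (90, np.float64(30.5)), (93, np.float64(30.5)), (96, np.float64(28.5)), (99, np.float64(28.5)), (102, np.float64(28.5)), (105, np.float64(28.5)), (108, np.float64(30.5)), (111, np.float64(29.5)), (114, np.float64(29.0)), (117, np.float64(29.0)), (120, np.f
[... 1517 characters left out ...]
3.5)), (5, np.float64(23.5)), (8, np.float64(23.5)), (11, np.float64(24.0)), (14, np.float64(24.0)), (17, np.float64(24.5)), (20, np.float64(25.0)), (23, np.float64(25.5)), (26, np.float64(27.5)), (29, np.float64(27.0)), (32, np.float64(28.5)), (35, np.float64(27.0)), (38, np.float64(27.0)), (41, np.float64(25.5)), (44, np.float64(25.0)), (47, np.float64(24.5)), (50, np.float64(24.0)), (53, np.float64(24.5)), (56, np.float64(25.5)), (59, np.float64(25.0)), (62, np.float64(25.0)), (65, np.float64(24.5)), (68, np.float64(25.0)), (71, np.float64(26.5)), (74, np.float64(27.0)), (77, np.float64(27.0)), (80, np.float64(27.0)), (83, np.float64(27.5)), (86, np.float64(30.0)), (89, np.float64(31.0))]
```

{"fn": "move_arm", "kwargs": {
  "commands": [
    [[-15.1,-9.74,0,0,0,-0.356],[-15.1,-9.74,0,0,0,-0.356],[-15.1,-9.74,0,0,0,-0.356],[-15.1,-9.74,0,0,0,-0.356],[-15.1,-9.74,0,0,0,-0.356],[-15.1,-9.74,0,0,0,-0.356],[-15.1,-9.74,0,0,0,-0.356],[-15.1,-9.74,0,0,0,-0.356],[-15.1,-9.74,0,0,0,-0.356],[-15.1,-9.74,0,0,0,-0.356],[-15.1,-9.74,0,0,0,-0.356],[-15.1,-9.74,0,0,0,-0.356]]
  ],
  "claw": -1
}}

```text
time: 1.6
position: [0.6496, 0.0072, 0.4041]
tool_rot: [0.001, 1.0, -0.0, 0.0]
ft_force: [0.2, 0.4, 0.6]
grip_width: 0.0874
grip_force: 0.0
```

{"fn": "move_arm", "kwargs": {
  "commands": [
    [[0,0,2,0,0,0],[0,0,3.4,0,0,0],[0,0,3.4,0,0,0],[0,0,3.4,0,0,0]]
  ]
}}

```text
time: 2.1
position: [0.6485, 0.0103, 0.2689]
tool_rot: [-0.0, 1.0, 0.0, -0.0]
ft_force: [0.7, -0.1, 0.4]
grip_width: 0.0872
grip_force: 0.0
```

```bash
python3 - <<'E'
from h import *
o=get_obs();print(o["position"],rel([.649,.010,.202]))
g=o["position"]-[0,0,.182]
ims=[]
for n in("scene","top"):
    c=camera(n);u,v=proj(c,g);print(n,u,v, "lid knob pred",proj(c,[.649,.01,.035]))
    w=40;u,v=int(u),int(v)
    im=np.clip(c["pixels"][v-w:v+w,u-w:u+w]*1.6,0,255).astype(np.uint8)
    ims.append(cv2.resize(im,(400,400),interpolation=cv2.INTER_CUBIC))
    H,S,V=cv2.split(cv2.cvtColor(c["pixels"],cv2.COLOR_BGR2HSV))
    P=cloud(c);mk=(V<70)&(P[...,2]>.065)&(P[...,2]<.11)&(np.hypot(P[...,0]-g[0],P[...,1]-g[1])<.09)
    q=P[mk];print(len(q));
    for sgn in(-1,1):
        z=q[(q[:,1]-g[1])*sgn>0]
        if len(z): print(np.median(z,0).round(4),np.percentile(z,[5,95],axis=0).round(4))
cv2.imwrite("pics/l.png",np.hstack(ims))
E
```

```text
[0.64847974 0.01031785 0.2688663 ] [-0.01356843 -0.00801669  1.67165271]
scene 261.30169962991675 225.1176143126401 lid knob pred (np.float64(260.8994471126761), np.float64(236.83318980833923))
41
[ 0.6599 -0.0396  0.1008] [[ 0.6541 -0.0428  0.0917]
 [ 0.6613 -0.0339  0.1087]]
[0.6576 0.0543 0.1032] [[0.6473 0.0536 0.0971]
 [0.6602 0.0587 0.1089]]
top 259.94715089120353 146.5066979234583 lid knob pred (np.float64(259.65127442176754), np.float64(149.01381466099207))
0
```

View pics/l.png

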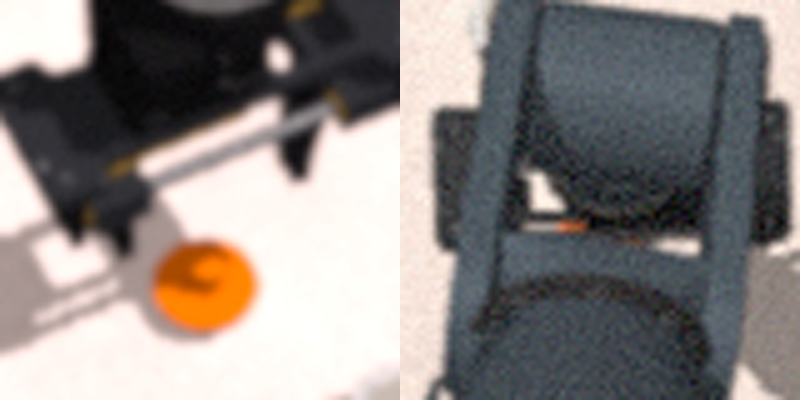

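Scene crop: fingertips at (120,250) and (300,178), straddling the lid at (205,288). Descending and gripping the knob.

{"fn": "move_arm", "kwargs": {
  "commands": [
    [[-0.04,0,1.2,0,0,0],[-0.04,0,1.66,0,0,0],[-0.04,0,1.66,0,0,0],[-0.04,0,1.66,0,0,0]]
  ]
}}

```text
time: 2.7
position: [0.6505, 0.0102, 0.2041]
tool_rot: [-0.0, 1.0, -0.0, 0.002]
ft_force: [-0.4, -0.8, 0.9]
grip_width: 0.087
grip_force: 0.0
```

{"fn": "move_arm", "kwargs": {
  "commands": [
    [[0,0,0,0,0,0],[0,0,0,0,0,0],[0,0,0,0,0,0],[0,0,0,0,0,0],[0,0,0,0,0,0],[0,0,0,0,0,0],[0,0,0,0,0,0],[0,0,0,0,0,0]]
  ],
  "claw": 1,
  "squeeze": 15
}}

```text
time: 3.7
position: [0.6497, 0.0103, 0.2023]
tool_rot: [-0.0, 1.0, 0.0, -0.0]
ft_force: [-0.1, 0.2, -0.9]
grip_width: 0.0169
grip_force: 15.0
```

{"fn": "move_arm", "kwargs": {
  "commands": [
    [[0,0,-1.2,0,0,0],[0,0,-2.4,0,0,0],[0,0,-3.75,0,0,0],[1.3,-3.8,-3.75,0,0,0],[2.62,-7.6,-3.75,0,0,0],[2.62,-7.6,-3.75,0,0,0],[2.62,-7.6,-3.75,0,0,0],[2.62,-7.6,-3.75,0,0,0],[2.62,-7.6,-3.75,0,0,0],[2.62,-7.6,-3.75,0,0,0],[2.62,-7.6,-3.75,0,0,0]]
  ]
}}

```text
time: 5.08
position: [0.5453, -0.2921, 0.3522]
tool_rot: [-0.001, 1.0, 0.001, -0.0]
ft_force: [-0.2, -0.4, -0.3]
grip_width: 0.0175
grip_force: 15.0
```

```bash
python3 - <<'E'
from h import *
o=get_obs();p=o["position"];print(p,o["grip_width"],rel([.545,-.294,.335]))
import pickle
ims=[]
for n in("scene","top"):
    c=camera(n);pickle.dump(c,open(n+"1.pkl","wb"));zl=p[2]-.2023
    u,v=proj(c,[p[0],p[1],zl-.01]);print(n,u,v,"jar mouth pred (.545,-.294)",proj(c,[.545,-.294,.095]),"flange pred",proj(c,[p[0],p[1],zl+.015]))
    H,S,V=cv2.split(cv2.cvtColor(c["pixels"],cv2.COLOR_BGR2HSV))
    mk=((H>4)&(H<18)&(S>170)&(V>60)).astype(np.uint8);k,l,st,ce=cv2.connectedComponentsWithStats(mk)
    for i in range(1,k):
        if st[i,4]>25:print(st[i],ce[i],ray(c,*ce[i],zl+.017).round(4))
    w=30;u,v=int(u),int(v)
    print("crop origin",u-w,v-w)
    ims.append(cv2.resize(np.clip(c["pixels"][v-w:v+w,u-w:u+w]*1.7,0,255).astype(np.uint8),(390,390),interpolation=cv2.INTER_CUBIC))
cv2.imwrite("pics/j.png",np.hstack(ims))
E
```

```text
[ 0.54534349 -0.2921259   0.3521839 ] 0.01750562080146945 [ 0.00844659 -0.04732896  0.42954809]
scene 121.43829303130926 228.52838850870717 jar mouth pred (.545,-.294) (np.float64(125.96334883252652), np.float64(239.43375956262594)) flange pred (np.float64(118.25250434678662), np.float64(222.1592342967166))
[118   0  74  16 644] [153.00310559   5.2515528 ] [-0.4692  0.0973  0.1669]
[243   0  16   3  31] [249.12903226   0.64516129] [-0.3283  0.4687  0.1669]
[  0  36  26  22 389] [11.06169666 46.50642674] [-0.3755 -0.4469  0.1669]
[490 149  20  17 161] [498.70186335 156.72670807] [0.785  0.6197 0.1669]
[464 153  48  65 904] [485.76548673 189.88163717] [0.8474 0.4999 0.1669]
[108 214  23  19 266] [119.45864662 223.85338346] [ 0.5527 -0.2907  0.1669]
[424 274  50  47 135] [450.11111111 295.71111111] [0.9999 0.2256 0.1669]
[179 304  10   6  35] [183.22857143 306.45714286] [ 0.7909 -0.2305  0.1669]
[176 312  21  12  85] [187.07058824 319.47058824] [ 0.817  -0.2327  0.1669]
[ 22 339  36  45 863] [ 43.22016222 360.28968714] [ 0.772  -0.4732  0.1669]
crop origin 91 198
top 370.1853796173604 177.66290415981888 jar mouth pred (.545,-.294) (np.float64(366.3159445372986), np.float64(179.02751213118984)) flange pred (np.float64(372.86057945362296), np.float64(176.9156113042111))
crop origin 340 147
```

View pics/j.png

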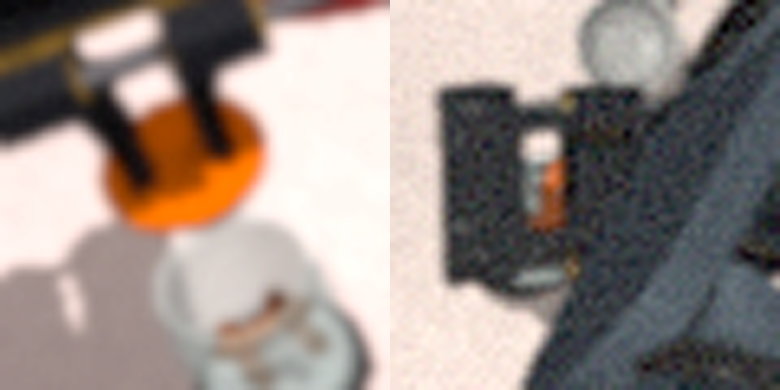

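Scene crop: the flange centre is about (185,164) and the jar mouth about (236,277). Both are shifted (+1.2,+1.1) px from the predictions, so the lid and jar agree to about 1 mm. Lowering the lid.

{"fn": "move_arm", "kwargs": {
  "commands": [
    [[0.01,-0.05,0.4,0,0,0],[0.01,-0.05,0.8,0,0,0],[0.01,-0.05,1.1,0,0,0],[0.01,-0.05,1.3,0,0,0],[0.01,-0.05,1.4,0,0,0],[0.01,-0.05,1.5,0,0,0],[0.01,-0.05,1.6,0,0,0],[0.01,-0.05,1.65,0,0,0],[0.01,-0.05,1.7,0,0,0],[0.01,-0.05,1.7,0,0,0]]
  ]
}}

```text
time: 6.42
position: [0.5446, -0.2958, 0.2843]
tool_rot: [-0.0, 1.0, -0.0, -0.0]
ft_force: [0.2, 0.0, -0.2]
grip_width: 0.0172
grip_force: 15.0
```

{"fn": "move_arm", "kwargs": {
  "commands": [
    [[0,0,0.04,0,0,0],[0,0,0.08,0,0,0],[0,0,0.08,0,0,0]]
  ]
}}

```text
time: 6.8
position: [0.545, -0.296, 0.2841]
tool_rot: [-0.0, 1.0, -0.001, 0.001]
ft_force: [-2.4, 0.9, 13.1]
grip_width: 0.0174
grip_force: 15.0
```

{"fn": "move_arm", "kwargs": {
  "commands": [
    [[0,0,-0.04,0,0,0],[0,0,-0.04,0,0,0],[0,0,-0.04,0,0,0],[0,0,-0.04,0,0,0],[0,0,-0.04,0,0,0],[0,0,-0.04,0,0,0],[0,0,-1.5,0,0,0],[0,0,-1.5,0,0,0]]
  ],
  "claw": -1
}}

```text
time: 7.8
position: [0.5461, -0.2968, 0.3455]
tool_rot: [-0.0, 1.0, -0.003, 0.004]
ft_force: [0.3, -0.2, -0.6]
grip_width: 0.0848
grip_force: 0.0
```

```bash
python3 - <<'E'
from h import *
o=get_obs();p=o["position"];print(p,o["grip_width"])
c=camera("scene")
print("flange pred",proj(c,[.545,-.295,.097]),"jar foot",proj(c,[.545,-.295,0.026]))
H,S,V=cv2.split(cv2.cvtColor(c["pixels"],cv2.COLOR_BGR2HSV))
mk=((H>4)&(H<18)&(S>170)&(V>60)).astype(np.uint8)
k,l,st,ce=cv2.connectedComponentsWithStats(mk)
for i in range(1,k):
    if 100<ce[i][0]<150 and st[i,4]>60: print(st[i],ce[i],ray(c,*ce[i],.099))
cv2.imwrite("pics/k.png",cv2.resize(np.clip(c["pixels"][195:285,80:170]*1.7,0,255).astype(np.uint8),(590,590),interpolation=cv2.INTER_CUBIC))
E
```

```text
[ 0.54605028 -0.29683079  0.34554678] 0.08484000140693958
flange pred (np.float64(125.30807858862303), np.float64(239.14132241911028)) jar foot (np.float64(133.04832835229706), np.float64(254.44072603386317))
[114 231  23  19 333] [125.3003003 240.2972973] [ 0.54961464 -0.29564743  0.099     ]
```

View pics/k.png

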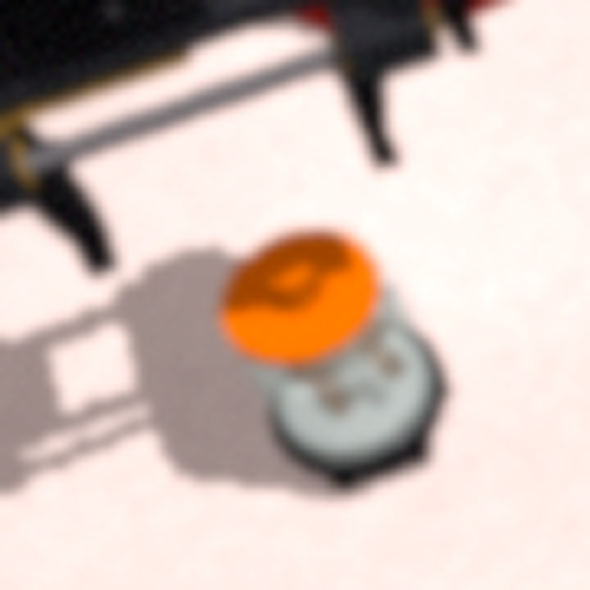

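The scene crop shows the lid flange level on the jar, centred at (300,297), so it is seated. The fingers straddle the jar, so I'll descend to grip the glass.

{"fn": "move_arm", "kwargs": {
  "commands": [
    [[0,0.03,0.8,0,0,0],[0,0.03,1.6,0,0,0],[0,0.03,2.4,0,0,0],[0,0.03,2.4,0,0,0],[0,0.03,2.4,0,0,0]]
  ]
}}

```text
time: 8.48
position: [0.5447, -0.2947, 0.2454]
tool_rot: [-0.0, 1.0, -0.0, 0.0]
ft_force: [-0.1, -0.1, 0.8]
grip_width: 0.0871
grip_force: 0.0
```

{"fn": "move_arm", "kwargs": {
  "commands": [
    [[0,0,0.22,0,0,0],[0,0,0.22,0,0,0],[0,0,0.22,0,0,0]]
  ]
}}

```text
time: 8.85
position: [0.5447, -0.2946, 0.2368]
tool_rot: [-0.0, 1.0, -0.0, 0.0]
ft_force: [-0.3, -0.2, -0.5]
grip_width: 0.0871
grip_force: 0.0
```

{"fn": "move_arm", "kwargs": {
  "commands": [
    [[0,0,0,0,0,0],[0,0,0,0,0,0],[0,0,0,0,0,0],[0,0,0,0,0,0],[0,0,0,0,0,0],[0,0,0,0,0,0]]
  ],
  "claw": 1,
  "squeeze": 35
}}

```text
time: 9.6
position: [0.5446, -0.2944, 0.2364]
tool_rot: [-0.0, 1.0, 0.0, -0.0]
ft_force: [-0.2, 1.4, 1.0]
grip_width: 0.0594
grip_force: 35.0
```

{"fn": "move_arm", "kwargs": {
  "commands": [
    [[0,0,-0.5,0,0,0],[0,0,-1.3,0,0,0],[0,0,-2.2,0,0,0],[0,0,-3.0,0,0,0],[0,0.4,-3.6,0,0,0],[0,1.2,-3.9,0,0,0],[0,2.2,-4.0,0,0,0],[0,3.4,-4.0,0,0,0],[-0.1,4.6,-4.0,0,0,0],[-0.1,5.8,-4.0,0,0,0],[-0.1,7.0,-4.0,0,0,0],[-0.25,8.2,-4.0,0,0,0]]
  ]
}}

```text
time: 11.1
position: [0.5537, 0.0349, 0.3953]
tool_rot: [-0.0, 1.0, -0.0, -0.001]
ft_force: [1.0, 0.2, -3.3]
grip_width: 0.0594
grip_force: 35.0
```

{"fn": "move_arm", "kwargs": {
  "commands": [
    [[0,1.2,0,0,0,0],[0,2.4,0,0,0,0],[0,3.5,0,0,0,0],[0,4.4,0,0,0,0],[0,5.0,0,0,0,0],[0,5.24,0,0,0,0],[0,5.24,0,0,0,0],[0,5.24,0,0,0,0]]
  ]
}}

```text
time: 12.1
position: [0.5545, 0.242, 0.396]
tool_rot: [0.0, 1.0, -0.0, -0.0]
ft_force: [0.7, -0.3, -3.1]
grip_width: 0.0589
grip_force: 35.0
```

```bash
python3 - <<'E'
from h import *
o=get_obs();p=o["position"];print(p,o["grip_width"],o["ft_force"])
c=camera("scene");t=camera("top")
zj=p[2]-.2366
print("pred mill mouth",proj(c,[.5545,.243,.105]),"jar collar",proj(c,[p[0],p[1],zj+.023]),"flange",proj(c,[p[0],p[1],zj+.097]))
u,v=[int(i) for i in proj(c,[p[0],p[1],zj])];w=38
print("origin",u-w,v-w)
a=cv2.resize(np.clip(c["pixels"][v-w:v+w,u-w:u+w]*1.7,0,255).astype(np.uint8),(590,590),interpolation=cv2.INTER_CUBIC)
cv2.imwrite("pics/n.png",a)
E
```

```text
[0.55454867 0.24201105 0.39603807] 0.058862216320259536 [ 0.74571138 -0.26037444 -3.11631278]
pred mill mouth (np.float64(320.42360285872473), np.float64(164.01738388332558)) jar collar (np.float64(324.4896939788973), np.float64(143.16850904271092)) flange (np.float64(329.2124671468746), np.float64(120.4345165954028))
origin 285 111
```

View pics/n.png

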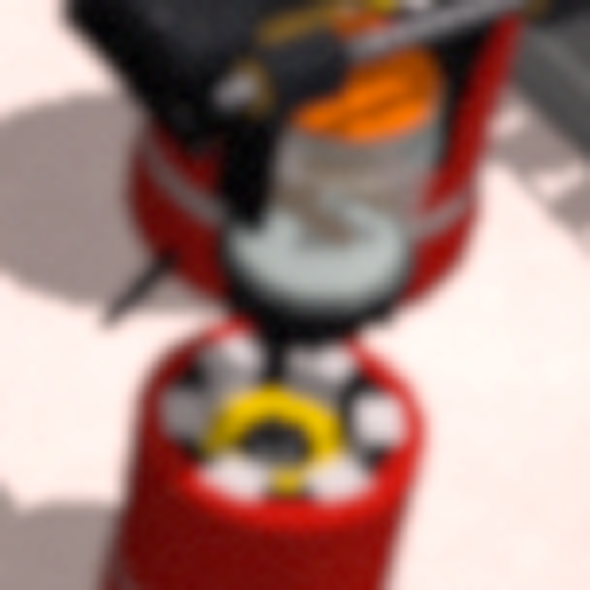

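Scene crop: collar centre x is about 317 and the mill mouth about (284,418). Both are shifted about (+1.2,+1) px from the predictions, so they are aligned to about 1 mm. Lowering to the mouth.

{"fn": "move_arm", "kwargs": {
  "commands": [
    [[0,0.02,0.5,0,0,0],[0,0.02,0.9,0,0,0],[0,0.02,1.2,0,0,0],[0,0.02,1.3,0,0,0],[0,0.02,1.38,0,0,0],[0,0.02,1.38,0,0,0]]
  ]
}}

```text
time: 12.95
position: [0.5546, 0.2439, 0.3413]
tool_rot: [-0.0, 1.0, 0.0, 0.0]
ft_force: [-0.6, -0.4, -3.9]
grip_width: 0.0593
grip_force: 35.0
```

{"fn": "move_arm", "kwargs": {
  "commands": [
    [[0,0,0.05,0,0,0],[0,0,0.1,0,0,0],[0,0,0.13,0,0,0],[0,0,0.13,0,0,0]]
  ]
}}

```text
time: 13.45
position: [0.5544, 0.2438, 0.3359]
tool_rot: [-0.0, 1.0, -0.0, -0.0]
ft_force: [0.6, -0.4, -4.3]
grip_width: 0.059
grip_force: 35.0
```

{"fn": "move_arm", "kwargs": {
  "commands": [
    [[0,0,0.04,0,0,0],[0,0,0.08,0,0,0],[0,0,0.12,0,0,0],[0,0,0.12,0,0,0]]
  ]
}}

```text
time: 13.95
position: [0.5542, 0.2437, 0.3311]
tool_rot: [-0.0, 1.0, -0.0, -0.0]
ft_force: [-0.6, -1.3, -3.1]
grip_width: 0.0593
grip_force: 35.0
```

Already meshed: 5 mm below the lands with no contact force. Continuing to the ring.

{"fn": "move_arm", "kwargs": {
  "commands": [
    [[0,0,0.05,0,0,0],[0,0,0.1,0,0,0],[0,0,0.12,0,0,0],[0,0,0.12,0,0,0],[0,0,0.12,0,0,0]]
  ]
}}

```text
time: 14.58
position: [0.5543, 0.2437, 0.3268]
tool_rot: [-0.0, 1.0, -0.0, -0.0]
ft_force: [-3.1, -4.3, 5.4]
grip_width: 0.0592
grip_force: 35.0
```

{"fn": "move_arm", "kwargs": {
  "commands": [
    [[0.015,-0.02,0.04,0,0,0],[0.015,-0.02,0.08,0,0,0],[0.015,-0.02,0.12,0,0,0],[0.015,-0.02,0.15,0,0,0],[0.015,-0.02,0.15,0,0,0]]
  ],
  "squeeze": 50
}}

```text
time: 15.2
position: [0.5539, 0.2433, 0.3216]
tool_rot: [-0.0, 1.0, 0.0, 0.0]
ft_force: [-4.7, -1.0, 8.5]
grip_width: 0.0588
grip_force: 50.0
```

{"fn": "move_arm", "kwargs": {
  "commands": [
    [[0.02,0,0.02,0,0,0],[0.02,0,0.05,0,0,0],[0.02,0,0.05,0,0,0],[0.02,0,0.05,0,0,0]]
  ]
}}

```text
time: 15.7
position: [0.5534, 0.2434, 0.3215]
tool_rot: [-0.0, 1.0, 0.0, 0.002]
ft_force: [-6.0, -3.7, 17.6]
grip_width: 0.0592
grip_force: 50.0
```

```bash
python3 - <<'E'
from h import *
o=get_obs();p=o["position"];print(p,o["grip_width"],o["ft_force"],o["moment"])
c=camera("scene")
zj=.085
u,v=[int(i) for i in proj(c,[p[0],p[1],.13])];w=38
print(proj(c,[p[0],p[1],.182]),u-w,v-w)
H,S,V=cv2.split(cv2.cvtColor(c["pixels"],cv2.COLOR_BGR2HSV))
cv2.imwrite("pics/o.png",cv2.resize(np.clip(c["pixels"][v-w:v+w,u-w:u+w]*1.7,0,255).astype(np.uint8),(590,590),interpolation=cv2.INTER_CUBIC))
E
```

```text
[0.55342381 0.24335361 0.32149144] 0.05916703871103877 [-6.02570632 -3.68043998 17.64036969] [-0.72253183  1.1689363   0.08288593]
(np.float64(324.6492952835107), np.float64(142.86675653236753)) 283 119
```

View pics/o.png

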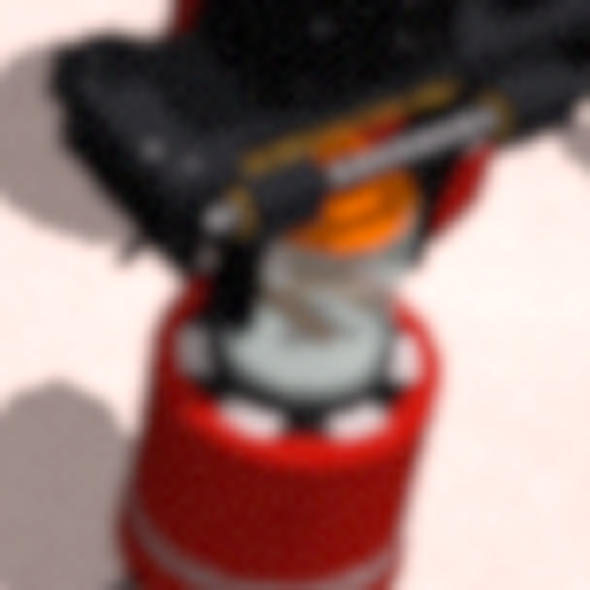

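The crop shows the collar, around (305,400), sitting on the lands with the lid in place. Force rose to 17.6 N without any further travel, so the jar is home. Handing in.

```bash
python3 -c "
from rig import *
print(hand_in())"
```

```text
the job is handed in; nothing more can be done
None
```

I handed the job in at about 16 s with the lid seated, the jar meshed and pressed home in the 110 mm mill, and the gripper still holding at 50 N; the hand-in returned no verdict.

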